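# Turn the soldering turntable to the torch and point out the gap

### The job

Push the soldering turntable round with the fingertips until the gap in the copper bangle on it faces straight at the torch's nozzle, and let go of it. Then show the apprentice where the clasp will be soldered in: point straight down at the gap, fingertips about two centimetres above it, keep still there for two seconds without touching anything, and finish still pointing. Pick nothing up, do not touch the bangle, and leave the torch, bottle, charcoal block and tweezers where they stand.

Things in the scene. Friction and masses are not known exactly. Their poses are not given: they have to be found in the camera images.
- turntable (a joint): angle (rad) of the soldering turntable, growing anticlockwise seen from above. It turns freely either way about a vertical axis (more than a full turn from any start) and stays where it is left; friction about 0.12 N m, so about 2.5 N pushed square on a side of the board near a corner turns it. Its grey foot (136 mm across, 56 mm high) is fixed to the bench.
- board (a point): centre of the top of the turntable's pale ceramic board, on the turning axis, 90 mm above the bench; x and y run square to its sides. Board 130 x 130 x 22 mm (underside at 68 mm), turning on a dark steel disc 160 mm across (56 to 68 mm high, sticking out 15 mm at mid-side; the corners overhang). Four 3 mm pins stand 13 mm out of it, 26.5 mm from the centre, inside the bangle.
- bangle: loose copper wire bangle, 72 mm outside, wire 7 mm thick, lying flat on the board round four pins that keep it centred on the turning axis within 2 mm; it rides round with the board. Origin: centre of the ring, on the board's top face. Its x axis points from the centre to the gap.
- bangle_gap (a point): the middle of the 12 mm gap in the bangle, 32.5 mm from the ring's centre along the bangle's x axis and 3.5 mm above the board, level with the middle of the wire.
- torch: blue butane bench torch standing loose on a round black foot (72 mm across), 134 mm high, 0.4 kg. Origin: under the middle of the foot. Its brass burner reaches out along the torch's -x axis, towards the turntable's axis.
- torch_nozzle (a point): mouth of the torch's brass nozzle (25 mm across), about 110 mm above the bench and 107 to 127 mm from the turntable's axis. The flame would run along this frame's -x axis, over the turntable's axis; the gap must come to the side of the bangle nearest this nozzle.
- flux_bottle: white plastic bottle, 48 mm across, 92 mm high, standing loose. Origin: centre of its underside.
- charcoal_block: loose black charcoal soldering block, 100 x 60 x 30 mm, with bent wires on top. Origin: centre of its underside; x along its length.
- tweezers: loose steel soldering tweezers with wooden grips, about 155 mm long, 9 mm high, lying flat. Origin: on the bench about the middle of their length; tips towards +x.
Things that resemble listed ones, but are neither listed nor needed, are in the scene too. Of the things like the part that bears turntable, leave any that is purple or turquoise; of the rest the smaller one is meant.

How it is judged:
On the way, in this order (a step that is already met when the one before it is completed fails the run):
1. the turntable is turned so that the gap is on the torch's side of the bangle, within 10 mm of the nozzle's line, at rest and let go (y of bangle_gap in the frame of torch_nozzle between -0.01 and 0.01 m and x of bangle_gap in the frame of torch_nozzle above -0.105 m and velocity of joint turntable between -0.05 and 0.05 rad/s and contact force between each of the fingers, the arm and anything else below 0.2 N), for 0.3 s.
2. the tool point dwells 20 to 75 mm above the gap (fingertips just over it), within 15 mm sideways, touching nothing (all of step 1 and horizontal distance between the grasp point and bangle_gap below 0.015 m and z of the grasp point in the frame of bangle_gap between 0.02 and 0.075 m), for 1.5 s.
At the end, for the whole second after the job is handed in: Gap on the torch's side of the bangle, within 10 mm of the nozzle's line; turntable at rest, bangle flat on it; tool point 20 to 75 mm above the gap, within 15 mm sideways, touching nothing; torch, bottle, block and tweezers within 10 mm of their starts (all of step 2 and linear speed of bangle below 0.02 m/s and z of bangle in the frame of board below 0.004 m and distance of each of torch, flux_bottle, charcoal_block, tweezers from where it was at the start of the episode below 0.01 m).
It fails at once if the bangle is touched by the robot (contact force between any of the fingers, the arm and bangle above 0.3 N).
It fails at once if the bangle is lifted off the board (z of bangle in the frame of board above 0.006 m).
It fails at once if the torch, bottle, charcoal block or tweezers are moved by more than 10 mm (distance of any of torch, flux_bottle, charcoal_block, tweezers from where it was at the start of the episode above 0.01 m).
It also fails if it takes over 64 s, if anything falls off the work surface, if the arm or the gripper's body presses on something with over 40 N, if the wrist force passes 120 N, or if a joint passes its speed limit or range.

### The arm

A 6-joint arm with a two-finger parallel gripper is mounted at the origin on the work surface. World frame = base frame: x ahead of the robot, y to its left, z up, the work surface at z = 0. Lengths are in m, angles in rad, forces in N, time in s.
With the tool pointing down it reaches from about 0.425 to 0.95 m from the base axis. Payload 3.5 kg.
Tool frame: the origin (TCP) lies between the finger pads, 19 mm behind the fingertips; this is the grasp point; z points along the fingers, y is the line along which they close (so a half turn about z gives the same grasp; the last joint's range is limited). The gripper opens to 85 mm and grips with 20 to 120 N. Pads are 22 mm wide; open, the fingers measure 114 mm over their backs; the gripper's body (76 mm by 85 mm) begins 54 mm behind the grasp point. The pads swing forward as they close: fully open they stand 13 mm farther back than shut.
Start: joints at [0.984, 0.286, 1.577, -0, 1.279, -0.15], TCP at [0.286, 0.612, 0.25] pointing down, gripper open.
Joint ranges: [-2.77, 2.77], [-0.9, 2.22], [0.21, 2.48], [-1.53, 4.67], [0.24, 2.81], [-2.84, 2.84]. Speed limits (rad/s): [2.79, 2.79, 3.14, 3.14, 3.14, 3.14].

### API

Orientations are given as a unit quaternion [x, y, z, w].
In Python, from plant import ctrl gives the robot as it stands.
- The arm moves only by the tool move_arm, never from a script. Its argument "plan" is a list of rows, each an object of numbers: "x", "y", "z": the shift along the tool's x, y, z in m; "yaw": the turn about the tool's z in rad; "fingers": the closure, from 0 (fully open) to 1 (shut). In form: [{"x": .., "y": .., "z": .., "yaw": .., "fingers": ..}, ...]. A call has 1 to 5 rows; each row is the pose to reach, as a shift and turn from the pose commanded when the call began, along the tool's axes at that moment; what a row does not reach only later rows make up. A row lasts 1/10 s, in which the tool goes at most 50 mm and 8.59 degrees, less where a joint would pass 70% of its speed; a pose out of reach is approached as far as the arm can. A call with a gripper value outside its range is refused whole. The fingers move at their own pace and stop on an object; "force" is the grip in N (left out, the last holds). Time passes only in rows, so rows that repeat a pose let the fingers close. It gives the time, the measured TCP pose, the force, the opening and the grip force at its end, in the units of the state.
- ctrl.get_state(): the state, without advancing time (a new reading comes with each control period).
- ctrl.read_camera(name): name is "scene" or "side" or "wrist"; returns the picture (420x560x3 uint8, red, green, blue); there is no depth.
- ctrl.camera_model(name): a dict with "intrinsics" (3x3 intrinsics, pixels), "distortion" ([k1, k2, p1, p2, k3] as OpenCV has them; the pictures are not rectified), "cam_to_world" (4x4, takes a point from camera to world coordinates); the wrist camera has in their place "tool_from_camera" (4x4, takes a point from camera to tool coordinates, whose origin is the TCP and whose axes are the flange's). Camera axes: x right, y up, looking along -z (the intrinsics and any distortion apply to the point x, -y, -z); pixel columns grow to the right and rows downward; lengths in m; the calibration is good to about 2 mm. A picture is of the moment at which its call begins: read the wrist's pose just before it. camera_model takes no time and is no camera call.
- ctrl.sign_off(): hands the job in; it is judged then, once.
The state is a dict: "time": time; "qpos": joint angles; "dq": joint speeds; "joint_efforts": joint torques, N m; "eef_pos": TCP position; "tcp_rot": TCP orientation; "contact_force": force on the tool from outside, world axes, zero at the start; "wrist_torque": the same for the moment, N m; "opening": opening from 0.0 (shut) to 1.0 (fully open); "finger_force": force on a finger pad.
Only numpy, scipy, OpenCV 4.12 (cv2) and the standard library are available. Lean on these libraries where they do the work, as an engineer would, in place of code of your own. Each camera call takes 0.05 s, during which the arm holds its last target. There are 200 camera calls.

## Working session

There is one attempt and no reset: what is moved stays moved. The work goes in short steps, Python scripts to look and compute and a tool call to move; the robot and the scene stay as the last step left them, time stands still between calls to the robot, and variables do not carry over. Pictures are saved under pics/ and viewed, at most 10 in all, crops included, and the job is handed in when it is done.

Besides the shell and the picture viewer there is one more tool, called after "Call:" as name(argument=value, ...), one argument or row to a line, values as JSON. move_arm: Moves the arm, as the interface text tells. Its arguments: {"type":"object","properties":{"plan":{"type":"array"},"force":{"type":"number"}},"required":["plan"]}

```bash
mkdir -p pics; cat > h.py <<'E'
import numpy as np, cv2
from plant import ctrl
def grab(n,f=None):
    im=ctrl.read_camera(n)
    if f: cv2.imwrite('pics/'+f,cv2.cvtColor(im,cv2.COLOR_RGB2BGR))
    return im
def T(n):
    m=ctrl.camera_model(n); K=np.array(m['intrinsics']);D=np.array(m['distortion'])
    if n=='wrist':
        from scipy.spatial.transform import Rotation as R
        s=ctrl.get_state(); W=np.eye(4);W[:3,:3]=R.from_quat(s['tcp_rot']).as_matrix();W[:3,3]=s['eef_pos']
        return K,D,W@np.array(m['tool_from_camera'])
    return K,D,np.array(m['cam_to_world'])
def ray(c,uv):
    K,D,W=c; p=cv2.undistortPoints(np.array(uv,float).reshape(-1,1,2),K,D).reshape(-1,2)
    d=np.c_[p[:,0],-p[:,1],-np.ones(len(p))]@W[:3,:3].T
    return W[:3,3],d
def onz(c,uv,z):
    o,d=ray(c,uv); return o+d*((z-o[2])/d[:,2])[:,None]
def proj(c,P):
    K,D,W=c; q=(np.atleast_2d(P)-W[:3,3])@W[:3,:3]; q=q*[1,-1,-1]
    return cv2.projectPoints(q.reshape(-1,1,3),np.zeros(3),np.zeros(3),K,D)[0].reshape(-1,2)
E
python3 - <<'E'
from h import *
s=ctrl.get_state();print(s)
for n in ['scene','side','wrist']:
    c=T(n);grab(n,n+'0.png');print(n,c[2].round(3).tolist(),c[0].round(0).tolist())
E
```

```text
{'time': 0.0, 'qpos': array([ 9.84019129e-01,  2.87181365e-01,  1.57818716e+00,  1.83508757e-05,
        1.27859141e+00, -1.49977506e-01]), 'dq': array([0.0008345 , 0.00023205, 0.00044632, 0.00119616, 0.00088052,
       0.0009405 ]), 'joint_efforts': array([-1.71720940e-04, -4.05977619e+01, -2.92630237e+01, -6.41559927e-05,
        5.81781613e-03,  1.03426319e-05]), 'eef_pos': array([0.28516457, 0.61112712, 0.24863115]), 'tcp_rot': array([ 2.16670197e-01,  9.76244142e-01, -1.10107366e-03, -4.34426757e-04]), 'contact_force': array([0.22745161, 0.03241998, 0.21437586]), 'wrist_torque': array([8.69500326e-02, 2.17936217e-02, 8.02968820e-05]), 'finger_force': 0.0, 'opening': 0.9994434435697112}
scene [[0.304, -0.832, 0.463, 0.971], [0.953, 0.267, -0.146, -0.194], [-0.002, 0.486, 0.874, 1.081], [0.0, 0.0, 0.0, 1.0]] [[396.0, 0.0, 284.0], [0.0, 396.0, 213.0], [0.0, 0.0, 1.0]]
side [[-0.996, 0.059, -0.067, 0.386], [-0.088, -0.775, 0.626, 0.648], [-0.015, 0.629, 0.777, 0.932], [0.0, 0.0, 0.0, 1.0]] [[387.0, 0.0, 281.0], [0.0, 387.0, 217.0], [0.0, 0.0, 1.0]]
wrist [[0.422, -0.871, -0.252, 0.221], [0.906, 0.405, 0.12, 0.641], [-0.002, -0.279, 0.96, 0.373], [0.0, 0.0, 0.0, 1.0]] [[335.0, 0.0, 281.0], [0.0, 335.0, 213.0], [0.0, 0.0, 1.0]]
```

View pics/scene0.png

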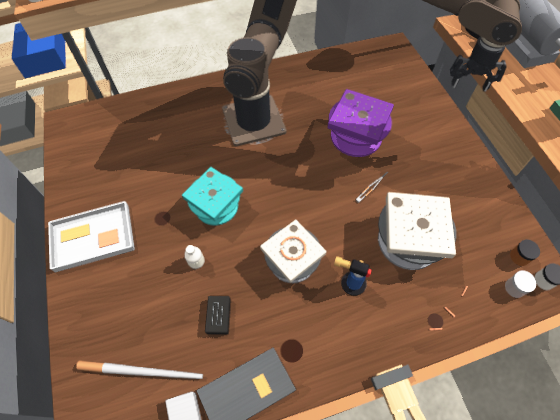

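View pics/side0.png

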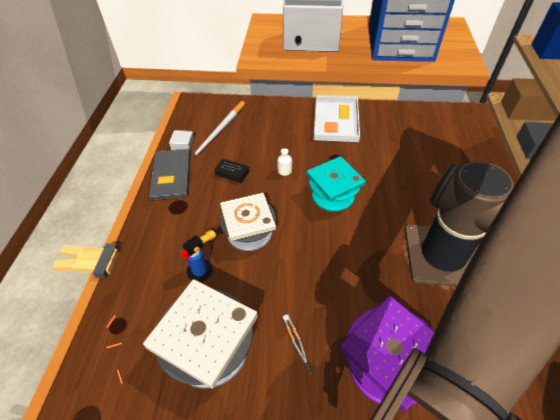

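The meant turntable is the small white board: scene about (293,248), side about (247,215). The torch is at scene (353,275) with its nozzle tip near (337,261). The large white, purple and turquoise ones are decoys. Next I'll enlarge the target.

```bash
python3 - <<'E'
from h import *
a=cv2.imread('pics/scene0.png')[205:305,250:390];b=cv2.imread('pics/side0.png')[180:280,170:310]
z=np.vstack([cv2.resize(i,None,fx=4 if 0 else 3,fy=3,interpolation=cv2.INTER_CUBIC) for i in (a,b)])
cv2.imwrite('pics/crop0.png',z)
for n,f in(('scene','scene0.png'),('side','side0.png')):
    c=T(n); im=cv2.imread('pics/'+f); hsv=cv2.cvtColor(im,cv2.COLOR_BGR2HSV)
    roi=np.zeros(im.shape[:2],np.uint8)
    if n=='scene': roi[210:300,255:330]=255
    else: roi[185:260,215:285]=255
    m=((hsv[...,2]>165)&(hsv[...,1]<60)).astype(np.uint8)*255&roi
    ct=max(cv2.findContours(m,0,2)[0],key=cv2.contourArea)
    P=onz(c,ct.reshape(-1,2),.09)[:,:2].astype(np.float32)
    r=cv2.minAreaRect(P*1000);print(n,'board',r,)
    cop=((hsv[...,0]<18)&(hsv[...,1]>90)&(hsv[...,2]>100)).astype(np.uint8)*255
    ctr=np.array(r[0])/1000
    ys,xs=np.nonzero(cop&roi); Q=onz(c,np.c_[xs,ys],.0935)[:,:2]-ctr
    rr=np.hypot(*Q.T); k=(rr<.045)&(rr>.02);print('ring',len(Q),k.sum(),ctr+Q[k].mean(0))
    cc=cv2.minEnclosingCircle((Q[k]*1000).astype(np.float32));print(cc)
    an=np.degrees(np.arctan2(*(Q[k]-np.array(cc[0])/1000).T[::-1]));print(np.histogram(an,36,(-180,180))[0])
E
```

```text
scene board ((558.5772705078125, -37.81813049316406), (132.40399169921875, 130.83096313476562), 21.988582611083984)
ring 2783 117 [ 0.56044703 -0.03667154]
((-0.9677731394767761, -0.8923011422157288), 35.65655517578125)
[4 3 3 2 3 2 0 0 3 3 4 3 4 4 4 4 4 4 4 4 4 4 4 5 2 3 3 3 2 3 3 5 4 3 3 4]
side board ((546.7868041992188, -10.562118530273438), (130.83761596679688, 186.30487060546875), 21.97761344909668)
ring 2276 76 [ 0.55280921 -0.02876109]
((-1.405660629272461, -8.902268409729004), 43.924747467041016)
[1 3 3 4 7 5 1 0 0 0 0 3 8 7 3 0 2 8 4 8 4 0 0 0 0 0 0 0 0 0 0 0 0 0 1 4]
```

View pics/crop0.png

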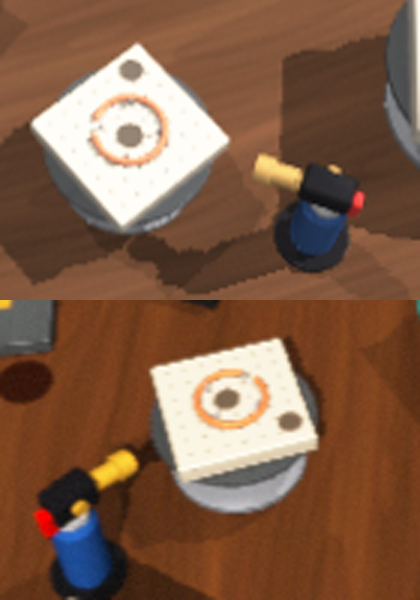

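```bash
python3 - <<'E'
from h import *
C=np.array([.5586,-.0378])
S,D=T('scene'),T('side')
def rep(n,c,uv,z):
    p=onz(c,[uv],z)[0][:2];d=p-C;print(n,p.round(4),'r',np.hypot(*d).round(4),'ang',np.degrees(np.arctan2(d[1],d[0])).round(1))
g=lambda x,y:(250+x/3,205+y/3); h=lambda x,y:(170+x/3,180+(y-300)/3)
rep('gap sc',S,g(93,122),.0935);rep('gap sd',D,h(261,379),.0935)
rep('noz sc',S,g(261,168),.11);rep('noz sd',D,h(131,464),.11)
rep('burner root sc',S,g(300,180),.11);rep('burn sd',D,h(95,483),.11)
rep('foot sc',S,g(312,235),.008);rep('foot sd',D,h(88,572),.008)
rep('disc hole sc',S,g(129,135),.09);rep('disc hole sd',D,h(227,399),.09)
# colour based nozzle
for n,c,roi in(('scene',S,(240,280,325,362)),('side',D,(222,250,192,222))):
    hs=cv2.cvtColor(cv2.imread(f'pics/{n}0.png'),cv2.COLOR_BGR2HSV);a,b,e,f=roi
    w=hs[a:b,e:f];m=(w[...,0]>14)&(w[...,0]<32)&(w[...,1]>90)&(w[...,2]>150)
    ys,xs=np.nonzero(m);P=onz(c,np.c_[xs+e,ys+a],.11)[:,:2]
    v=np.linalg.svd(P-P.mean(0))[2][0];r=np.hypot(*(P-C).T);d=P.mean(0)-C
    print(n,len(P),P.mean(0),r.min(),r.max(),np.degrees(np.arctan2(d[1],d[0])),'axis',np.degrees(np.arctan2(v[1],v[0])))
for nm,uvS,uvD in(('tweez',(370,188),(296,343)),('bottle',(196,262),(285,170)),('block',(218,316),(232,172)),('big',(420,224),(202,330)),('turq',(213,190),(336,177))):
    print(nm,onz(S,[uvS],.01)[0].round(3),onz(D,[uvD],.01)[0].round(3))
for a in (0,90,180,270):
    pass
c=onz(S,[g(137,43),g(229,137),g(122,225),g(32,125)],.09)[:,:2]-C
print(np.degrees(np.arctan2(c[:,1],c[:,0])),np.hypot(*c.T))
c=onz(D,[h(281,340),h(316,440),h(180,470),h(152,367)],.09)[:,:2]-C
print(np.degrees(np.arctan2(c[:,1],c[:,0])),np.hypot(*c.T))
E
```

```text
gap sc [ 0.5421 -0.067 ] r 0.0335 ang -119.5
gap sd [ 0.531  -0.0635] r 0.0377 ang -137.1
noz sc [0.6366 0.0579] r 0.1234 ang 50.8
noz sd [0.6301 0.0572] r 0.1189 ang 53.0
burner root sc [0.6576 0.0862] r 0.1587 ang 51.4
burn sd [0.6574 0.0799] r 0.1536 ang 50.0
foot sc [0.6797 0.1055] r 0.1876 ang 49.8
foot sd [0.6755 0.1094] r 0.1879 ang 51.5
disc hole sc [ 0.5629 -0.0393] r 0.0046 ang -19.8
disc hole sd [ 0.5605 -0.0393] r 0.0024 ang -38.5
scene 122 [0.64227355 0.07122451] 0.11601016532070639 0.1844338628150729 52.49467442512184 axis -117.56536438171821
side 127 [0.64666055 0.06525535] 0.11242832376784336 0.18306355246862915 49.48619006492406 axis 59.014628605206084
tweez [0.4   0.277 0.01 ] [0.396 0.292 0.01 ]
bottle [ 0.48  -0.307  0.01 ] [ 0.471 -0.303  0.01 ]
block [ 0.654 -0.283  0.01 ] [ 0.65 -0.28  0.01]
big [0.568 0.372 0.01 ] [0.63  0.278 0.01 ]
turq [ 0.253 -0.205  0.01 ] [ 0.298 -0.282  0.01 ]
[ 156.91681225   68.04315212  -22.29677349 -111.23744422] [0.09050403 0.09076757 0.09050091 0.08862296]
[-116.60472359  154.81848004   69.07674393  -24.14010196] [0.08981561 0.09572347 0.08982768 0.0878025 ]
```

The gap points to roughly −120…−137° from the board centre (0.558, −0.038) and the torch lies at about +51°. I'll shut the fingers and travel to beside the corner at 157°, turning the tool square to the world axes on the way.

Call:
move_arm(
  plan=[
    {"x": -0.03, "y": -0.032, "z": 0, "yaw": 0, "fingers": 1},
    {"x": -0.06, "y": -0.064, "z": 0, "yaw": 0, "fingers": 1},
    {"x": -0.09, "y": -0.096, "z": 0, "yaw": 0, "fingers": 1},
    {"x": -0.12, "y": -0.128, "z": 0, "yaw": 0, "fingers": 1},
    {"x": -0.14, "y": -0.149, "z": 0, "yaw": 0, "fingers": 1},
  ],
)

```text
time: 0.65
eef_pos: [0.3496, 0.415, 0.2495]
tcp_rot: [0.217, 0.976, -0.001, -0.0]
contact_force: [-0.0, -0.2, -0.3]
opening: 0.143
finger_force: 0.0
```

Call:
move_arm(
  plan=[
    {"x": -0.03, "y": -0.032, "z": 0, "yaw": 0, "fingers": 1},
    {"x": -0.06, "y": -0.064, "z": 0, "yaw": 0, "fingers": 1},
    {"x": -0.09, "y": -0.096, "z": 0, "yaw": 0, "fingers": 1},
    {"x": -0.12, "y": -0.128, "z": 0, "yaw": 0, "fingers": 1},
    {"x": -0.14, "y": -0.149, "z": 0, "yaw": 0, "fingers": 1},
  ],
)

```text
time: 1.15
eef_pos: [0.4134, 0.2208, 0.2498]
tcp_rot: [0.217, 0.976, -0.0, 0.0]
contact_force: [-0.1, -0.2, -0.3]
opening: 0.003
finger_force: 0.0
```

Call:
move_arm(
  plan=[
    {"x": -0.03, "y": -0.032, "z": 0, "yaw": -0.1, "fingers": 1},
    {"x": -0.06, "y": -0.064, "z": 0, "yaw": -0.2, "fingers": 1},
    {"x": -0.09, "y": -0.096, "z": 0, "yaw": -0.3, "fingers": 1},
    {"x": -0.12, "y": -0.128, "z": 0, "yaw": -0.4, "fingers": 1},
    {"x": -0.138, "y": -0.148, "z": 0, "yaw": -0.436, "fingers": 1},
  ],
)

```text
time: 1.65
eef_pos: [0.476, 0.028, 0.2499]
tcp_rot: [0.0, 1.0, -0.0, 0.0]
contact_force: [0.9, 1.3, -0.1]
opening: -0.004
finger_force: 0.0
```

```bash
python3 - <<'E'
from h import *
s=ctrl.get_state();print(s['time'],s['eef_pos'],s['tcp_rot'],s['opening'],s['qpos'])
c=T('wrist');im=grab('wrist','wrist1.png')
print(proj(c,[[.558,-.038,.09],[.558+.0325*np.cos(np.radians(-125)),-.038+.0325*np.sin(np.radians(-125)),.0935]]))
E
```

```text
1.65 [0.47597556 0.02804472 0.24994482] [ 2.20312562e-04  9.99999935e-01 -2.73201591e-04  8.19224222e-05] -0.0038853149672479774 [-1.54123624e-01 -1.63277893e-01  2.04890112e+00 -5.41483094e-04
  1.25572380e+00 -1.72431159e+00]
[[210.51962309 284.49129678]
 [179.45067885 267.98695488]]
```

View pics/wrist1.png

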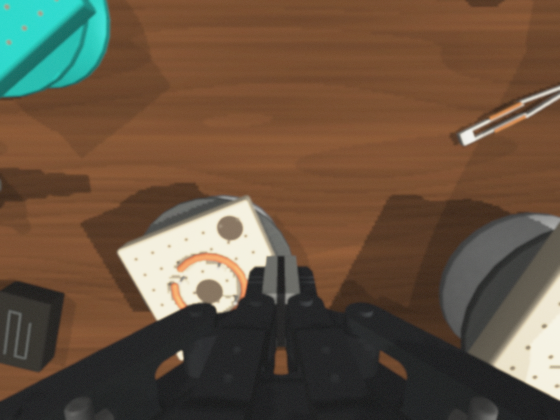

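The gap is at (177,276) and the board centre at about (208,289), so the gap angle is about −122°. I need roughly +174° anticlockwise. Now to lower the fingers and work out arc waypoints (tool x = −X, y = Y).

Call:
move_arm(
  plan=[
    {"x": 0, "y": 0, "z": 0.04, "yaw": 0, "fingers": 1},
    {"x": 0, "y": 0, "z": 0.08, "yaw": 0, "fingers": 1},
    {"x": 0, "y": 0, "z": 0.12, "yaw": 0, "fingers": 1},
    {"x": 0, "y": 0, "z": 0.153, "yaw": 0, "fingers": 1},
    {"x": 0, "y": 0, "z": 0.153, "yaw": 0, "fingers": 1},
  ],
)

```text
time: 2.2
eef_pos: [0.4712, 0.0314, 0.0919]
tcp_rot: [0.001, 1.0, 0.001, -0.006]
contact_force: [-0.7, 0.7, 0.3]
opening: -0.001
finger_force: 0.0
```

```bash
python3 - <<'E'
from h import *
s=ctrl.get_state();print(s['time'],s['eef_pos'],s['contact_force'])
C=np.array([.560,-.038]);p=s['eef_pos'][:2]
th=np.r_[144,np.arange(150,319,7)]
P=[C+.092*np.array([np.cos(a),np.sin(a)]) for a in np.radians(th)]
for i in range(0,len(P),5):
    print(th[i:i+5][-1],[tuple(((q-p)*[-1,1]).round(3).tolist()) for q in P[i:i+5]]); p=P[min(i+4,len(P)-1)].round(3)
E
```

```text
2.2 [0.47118202 0.03142692 0.09192167] [-0.71657989  0.68746829  0.26283773]
171 [(-0.014, -0.015), (-0.009, -0.023), (-0.004, -0.033), (-0.0, -0.044), (0.002, -0.055)]
206 [(0.001, -0.011), (0.001, -0.022), (-0.001, -0.033), (-0.004, -0.044), (-0.008, -0.054)]
241 [(-0.006, -0.01), (-0.013, -0.019), (-0.02, -0.027), (-0.029, -0.034), (-0.038, -0.04)]
276 [(-0.011, -0.005), (-0.021, -0.009), (-0.032, -0.011), (-0.043, -0.012), (-0.055, -0.011)]
311 [(-0.011, 0.001), (-0.021, 0.005), (-0.032, 0.009), (-0.041, 0.015), (-0.05, 0.022)]
318 [(-0.008, 0.007)]
```

Call:
move_arm(
  plan=[
    {"x": 0, "y": 0, "z": -0.001, "yaw": 0, "fingers": 1},
    {"x": 0, "y": 0, "z": -0.001, "yaw": 0, "fingers": 1},
  ],
)

```text
time: 2.4
eef_pos: [0.4774, 0.0306, 0.1005]
tcp_rot: [0.0, 1.0, -0.0, 0.002]
contact_force: [-0.4, 0.9, 1.2]
opening: 0.001
finger_force: 0.0
```

Call:
move_arm(
  plan=[
    {"x": -0.009, "y": -0.014, "z": 0.002, "yaw": 0, "fingers": 1},
    {"x": -0.004, "y": -0.022, "z": 0.002, "yaw": 0, "fingers": 1},
    {"x": 0.001, "y": -0.032, "z": 0.002, "yaw": 0, "fingers": 1},
    {"x": 0.005, "y": -0.043, "z": 0.002, "yaw": 0, "fingers": 1},
    {"x": 0.007, "y": -0.054, "z": 0.002, "yaw": 0, "fingers": 1},
  ],
)

```text
time: 2.9
eef_pos: [0.4685, -0.0245, 0.0964]
tcp_rot: [0.001, 1.0, -0.0, 0.0]
contact_force: [0.3, 2.7, 0.5]
opening: 0.002
finger_force: 0.6
```

Call:
move_arm(
  plan=[
    {"x": 0.001, "y": -0.011, "z": 0, "yaw": 0, "fingers": 1},
    {"x": 0.001, "y": -0.022, "z": 0, "yaw": 0, "fingers": 1},
    {"x": -0.001, "y": -0.033, "z": 0, "yaw": 0, "fingers": 1},
    {"x": -0.004, "y": -0.044, "z": 0, "yaw": 0, "fingers": 1},
    {"x": -0.008, "y": -0.054, "z": 0, "yaw": 0, "fingers": 1},
  ],
)

```text
time: 3.4
eef_pos: [0.4766, -0.0784, 0.0958]
tcp_rot: [0.0, 1.0, -0.0, -0.0]
contact_force: [-1.1, 1.0, 0.5]
opening: 0.001
finger_force: 0.6
```

```bash
python3 - <<'E'
from h import *
a=grab('scene')[205:305,250:390];b=grab('side')[180:280,170:310]
z=np.vstack([cv2.resize(i,None,fx=3,fy=3,interpolation=cv2.INTER_CUBIC) for i in (a,b)])
cv2.imwrite('pics/crop1.png',z[...,::-1]);print(ctrl.get_state()['eef_pos'])
E
```

```text
[ 0.4776728  -0.07912274  0.09640022]
```

View pics/crop1.png

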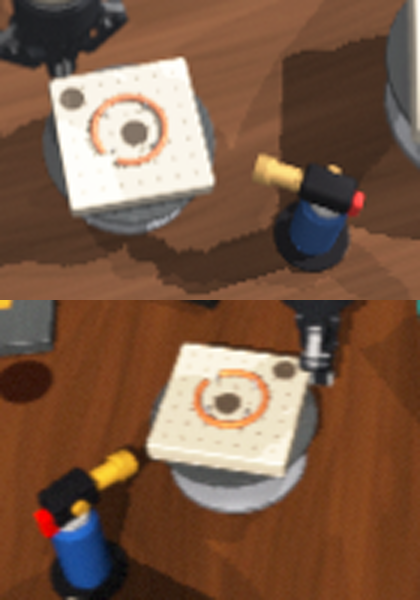

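The board has turned about 55° anticlockwise with the bangle riding along; the gap is now at scene crop (107,158). I'll carry on round the arc.

Call:
move_arm(
  plan=[
    {"x": -0.006, "y": -0.01, "z": 0, "yaw": 0, "fingers": 1},
    {"x": -0.013, "y": -0.019, "z": 0, "yaw": 0, "fingers": 1},
    {"x": -0.02, "y": -0.027, "z": 0, "yaw": 0, "fingers": 1},
    {"x": -0.029, "y": -0.034, "z": 0, "yaw": 0, "fingers": 1},
    {"x": -0.038, "y": -0.04, "z": 0, "yaw": 0, "fingers": 1},
  ],
)

```text
time: 4.0
eef_pos: [0.5154, -0.1182, 0.0961]
tcp_rot: [0.0, 1.0, -0.0, 0.0]
contact_force: [-2.1, -0.3, 0.6]
opening: -0.002
finger_force: 0.7
```

Call:
move_arm(
  plan=[
    {"x": -0.011, "y": -0.005, "z": 0, "yaw": 0, "fingers": 1},
    {"x": -0.021, "y": -0.009, "z": 0, "yaw": 0, "fingers": 1},
    {"x": -0.032, "y": -0.011, "z": 0, "yaw": 0, "fingers": 1},
    {"x": -0.043, "y": -0.012, "z": 0, "yaw": 0, "fingers": 1},
    {"x": -0.055, "y": -0.011, "z": 0, "yaw": 0, "fingers": 1},
  ],
)

```text
time: 4.5
eef_pos: [0.5706, -0.1286, 0.0961]
tcp_rot: [0.0, 1.0, -0.0, 0.0]
contact_force: [-1.6, -1.1, 0.1]
opening: 0.001
finger_force: 0.7
```

Call:
move_arm(
  plan=[
    {"x": -0.011, "y": 0.001, "z": 0, "yaw": 0, "fingers": 1},
    {"x": -0.021, "y": 0.005, "z": 0, "yaw": 0, "fingers": 1},
    {"x": -0.032, "y": 0.009, "z": 0, "yaw": 0, "fingers": 1},
    {"x": -0.041, "y": 0.015, "z": 0, "yaw": 0, "fingers": 1},
    {"x": -0.041, "y": 0.015, "z": 0, "yaw": 0, "fingers": 1},
  ],
)

```text
time: 5.0
eef_pos: [0.612, -0.1123, 0.0963]
tcp_rot: [-0.0, 1.0, 0.0, 0.001]
contact_force: [0.4, 0.0, 0.2]
opening: 0.002
finger_force: 0.0
```

```bash
python3 - <<'E'
from h import *
a=grab('scene')[205:305,250:390];b=grab('side')[180:280,170:310]
z=np.vstack([cv2.resize(i,None,fx=3,fy=3,interpolation=cv2.INTER_CUBIC) for i in (a,b)])
cv2.imwrite('pics/crop2.png',z[...,::-1]);print(ctrl.get_state()['eef_pos'])
E
```

```text
[ 0.61082946 -0.11275554  0.09605015]
```

View pics/crop2.png

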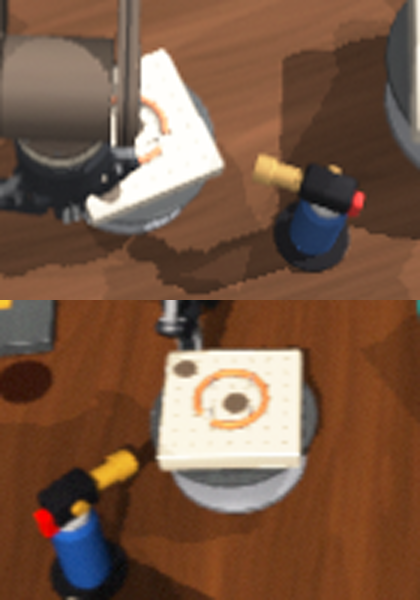

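```bash
python3 - <<'E'
from h import *
D=T('side');S=T('scene');h=lambda x,y:(170+x/3,180+(y-300)/3)
g=lambda x,y:(250+x/3,205+y/3)
for c,uv,r in((D,h(205,414),h(231.5,399.5)),(S,g(158,143),g(130,131))):
    a=onz(c,[uv,r],.0935);d=(a[0]-a[1])[:2]
    for C in(a[1][:2],np.array([.560,-.038])):
        d=a[0][:2]-C;print(a[:,:2].round(4),np.hypot(*d).round(4),np.degrees(np.arctan2(d[1],d[0])).round(1))
k=onz(D,[h(302,350),h(303,460),h(160,460),h(170,350)],.09)[:,:2];print(k.mean(0)); k=k-k.mean(0);print(np.degrees(np.arctan2(k[:,1],k[:,0])),np.hypot(*k.T))
E
```

```text
[[ 0.5776 -0.017 ]
 [ 0.5555 -0.0362]] 0.0293 41.0
[[ 0.5776 -0.017 ]
 [ 0.5555 -0.0362]] 0.0274 50.1
[[ 0.5798 -0.0175]
 [ 0.5609 -0.0378]] 0.0277 47.0
[[ 0.5798 -0.0175]
 [ 0.5609 -0.0378]] 0.0285 46.1
[ 0.5534421  -0.03510199]
[-128.64731225  139.41582712   51.32008606  -40.71205657] [0.09138108 0.0947509  0.09159084 0.09470614]
```

The gap is at about 43° against a target of about 52°. I'll push some 9° more, then back off square to the side and lift.

Call:
move_arm(
  plan=[
    {"x": -0.005, "y": 0.005, "z": 0, "yaw": 0, "fingers": 1},
    {"x": -0.011, "y": 0.01, "z": 0, "yaw": 0, "fingers": 1},
    {"x": -0.011, "y": 0.01, "z": 0, "yaw": 0, "fingers": 1},
    {"x": -0.013, "y": 0.0, "z": 0, "yaw": 0, "fingers": 1},
    {"x": -0.016, "y": -0.018, "z": 0, "yaw": 0, "fingers": 1},
  ],
)

```text
time: 5.6
eef_pos: [0.6265, -0.1313, 0.096]
tcp_rot: [-0.0, 1.0, 0.0, -0.0]
contact_force: [0.7, 0.3, -0.2]
opening: -0.0
finger_force: 0.0
```

Call:
move_arm(
  plan=[
    {"x": 0, "y": -0.005, "z": -0.03, "yaw": 0, "fingers": 1},
    {"x": 0, "y": -0.005, "z": -0.06, "yaw": 0, "fingers": 1},
    {"x": 0.03, "y": -0.03, "z": -0.09, "yaw": 0, "fingers": 1},
    {"x": 0.06, "y": -0.06, "z": -0.1, "yaw": 0, "fingers": 1},
    {"x": 0.09, "y": -0.09, "z": -0.1, "yaw": 0, "fingers": 1},
  ],
)

```text
time: 6.1
eef_pos: [0.5367, -0.2243, 0.1995]
tcp_rot: [0.0, 1.0, -0.002, 0.003]
contact_force: [-0.1, -0.9, -0.8]
opening: 0.002
finger_force: 0.0
```

Call:
move_arm(
  plan=[
    {"x": 0, "y": 0, "z": 0, "yaw": 0, "fingers": 1},
    {"x": 0, "y": 0, "z": 0, "yaw": 0, "fingers": 1},
    {"x": 0, "y": 0, "z": 0, "yaw": 0, "fingers": 1},
  ],
)

```text
time: 6.4
eef_pos: [0.5367, -0.2217, 0.196]
tcp_rot: [0.001, 1.0, 0.0, 0.0]
contact_force: [-0.8, 0.2, -0.8]
opening: 0.001
finger_force: 0.0
```

```bash
python3 - <<'E'
from h import *
a=grab('scene')[205:305,250:390];b=grab('side')[180:280,170:310]
z=np.vstack([cv2.resize(i,None,fx=3,fy=3,interpolation=cv2.INTER_CUBIC) for i in (a,b)])
cv2.imwrite('pics/crop3.png',z[...,::-1]);print(ctrl.get_state()['eef_pos'])
E
```

```text
[ 0.53694645 -0.22096961  0.19576309]
```

View pics/crop3.png

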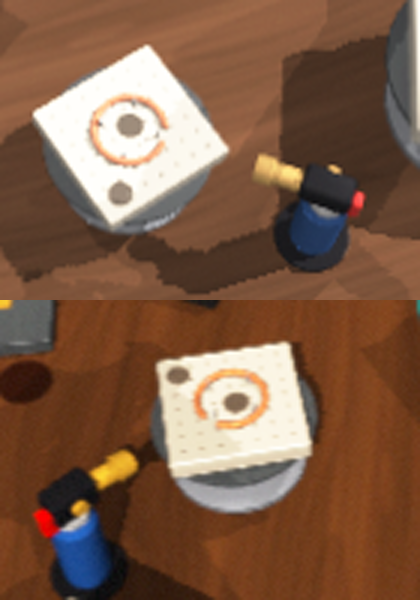

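The gap is now at scene crop about (162,138) and side crop about (212,418), facing the nozzle. I'll measure it.

```bash
python3 - <<'E'
from h import *
D=T('side');S=T('scene');h=lambda x,y:(170+x/3,180+(y-300)/3)
g=lambda x,y:(250+x/3,205+y/3)
a=cv2.imread('pics/crop3.png')
for nm,c,off,f,ctr in(('scene',S,0,g,(129,130)),('side',D,300,h,(231.5,399))):
    w=a[off:off+300].astype(int);hs=cv2.cvtColor(a[off:off+300],cv2.COLOR_BGR2HSV)
    m=(hs[...,0]<18)&(hs[...,1]>75)&(hs[...,2]>150);ys,xs=np.nonzero(m)
    k=np.hypot(xs-ctr[0],ys+off-ctr[1])<48;xs,ys=xs[k],ys[k]+off
    P=onz(c,np.c_[f(xs,ys)],.0935)[:,:2]
    C,r=cv2.minEnclosingCircle((P*1000).astype(np.float32));C=np.array(C)/1000
    # algebraic circle fit
    A=np.c_[P,np.ones(len(P))];s=np.linalg.lstsq(A,(P**2).sum(1),rcond=None)[0];C2=s[:2]/2
    an=np.sort(np.degrees(np.arctan2(*(P-C2).T[::-1])));gp=np.diff(np.r_[an,an[0]+360]);i=gp.argmax()
    print(nm,C,r,C2,'gap mid',an[i]+gp[i]/2,'width',gp[i])
for z in(.0935,):
  for C in([.559,-.038],[.561,-.038]):
    for p in onz(S,[g(162,138)],z),onz(D,[h(212,418)],z):
        d=p[0][:2]-C;print(p[0][:2],np.degrees(np.arctan2(d[1],d[0])),np.hypot(*d))
E
```

```text
scene [ 0.5585249  -0.03826878] 35.72511672973633 [ 0.55890515 -0.03844753] gap mid 62.78290054342476 width 23.130596673210157
side [ 0.55695398 -0.03782067] 38.00981903076172 [ 0.5564809  -0.03808169] gap mid 68.56828888279566 width 6.438335162866281
[ 0.57623822 -0.01245101] 55.99196395143553 0.030820563546999507
[ 0.57036744 -0.01271936] 65.78892305494851 0.027718756875701002
[ 0.57623822 -0.01245101] 59.1868135670019 0.029748180473196297
[ 0.57036744 -0.01271936] 69.66840305367454 0.026960335760051187
```

Call:
move_arm(
  plan=[
    {"x": -0.03, "y": 0.025, "z": -0.015, "yaw": 0, "fingers": 1},
    {"x": -0.06, "y": 0.05, "z": -0.03, "yaw": 0, "fingers": 1},
    {"x": -0.09, "y": 0.075, "z": -0.045, "yaw": 0, "fingers": 1},
    {"x": -0.12, "y": 0.1, "z": -0.05, "yaw": 0, "fingers": 1},
    {"x": -0.14, "y": 0.12, "z": -0.05, "yaw": 0, "fingers": 1},
  ],
)

```text
time: 7.0
eef_pos: [0.6792, -0.0988, 0.2473]
tcp_rot: [-0.001, 1.0, -0.0, 0.001]
contact_force: [0.9, 0.0, 0.4]
opening: -0.002
finger_force: 0.0
```

Call:
move_arm(
  plan=[
    {"x": 0, "y": 0, "z": 0, "yaw": 0, "fingers": 1},
    {"x": 0, "y": 0, "z": 0, "yaw": 0, "fingers": 1},
    {"x": 0, "y": 0, "z": 0, "yaw": 0, "fingers": 1},
  ],
)

```text
time: 7.3
eef_pos: [0.676, -0.1016, 0.2454]
tcp_rot: [0.0, 1.0, 0.0, -0.001]
contact_force: [-0.8, 0.0, 0.3]
opening: 0.0
finger_force: 0.0
```

```bash
python3 - <<'E'
from h import *
s=ctrl.get_state();c=T('wrist');im=grab('wrist','wrist4.png');print(s['eef_pos'],c[2][:3,3])
print(proj(c,[[.559,-.038,.09],[.633,.0575,.11]]))
cv2.imwrite('pics/wrist4c.png',cv2.resize(im[40:300,180:560,::-1],None,fx=2,fy=2,interpolation=cv2.INTER_CUBIC))
E
```

```text
[ 0.67597642 -0.10158865  0.24536023] [ 0.60557758 -0.10152849  0.36989323]
[[364.25943448  52.15361095]
 [489.0062663  153.14608462]]
```

View pics/wrist4c.png

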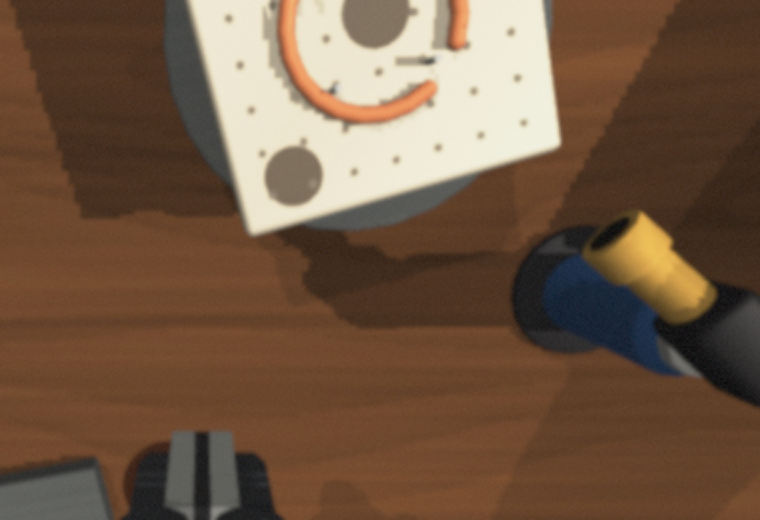

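Sharp view: the wire ends are at crop (457,48) and (434,88), so the gap middle is about (446,68). The centre spot is at (376,13), the nozzle mouth centre at (613,235), and two board corners at (253,236) and (560,147).

```bash
python3 - <<'E'
from h import *
c=T('wrist');w=lambda x,y:(180+x/2,40+y/2)
q=onz(c,[w(376,13),w(253,236),w(560,147)],.09)[:,:2]
e=onz(c,[w(457,46),w(432,87)],.0945)[:,:2];n=onz(c,[w(613,235),w(690,310)],.11)[:,:2]
print(q,e,n); m=(q[1]+q[2])/2;d=q[2]-q[1];L=np.hypot(*d);C2=m+.065*np.array([-d[1],d[0]])/L;print(L,'C',C2)
A=lambda v:np.degrees(np.arctan2(v[1],v[0])).round(1)
for C in(q[0],C2): print('ends',A(e[0]-C),A(e[1]-C),'mid',A(e.mean(0)-C),'noz',A(n[0]-C),np.hypot(*(n[0]-C)),'bur',A(n[1]-C),A(n[1]-n[0]),'corn',A(q[1]-C),A(q[2]-C))
E
```

```text
[[ 0.55505461 -0.03572018]
 [ 0.63885992 -0.08051619]
 [ 0.60383781  0.04106711]] [[ 0.5672653  -0.00543156]
 [ 0.58167153 -0.01342536]] [[0.63634812 0.0559039 ]
 [0.66586645 0.09107602]]
0.12652685568988215 C [ 0.55888849 -0.03771627]
ends 68.0 40.0 mid 53.6 noz 48.4 0.12248921058786541 bur 48.8 50.0 corn -28.1 57.6
ends 75.5 46.8 mid 61.2 noz 50.4 0.12151020563603716 bur 50.3 50.0 corn -28.2 60.3
```

The gap is about 8–10° past the nozzle line, roughly 5 mm, which is inside tolerance. I'll trim it back about 8° for margin by nudging the +x side clockwise.

Call:
move_arm(
  plan=[
    {"x": 0.012, "y": 0.044, "z": 0.02, "yaw": 0, "fingers": 1},
    {"x": 0.012, "y": 0.044, "z": 0.06, "yaw": 0, "fingers": 1},
    {"x": 0.012, "y": 0.044, "z": 0.1, "yaw": 0, "fingers": 1},
    {"x": 0.012, "y": 0.044, "z": 0.135, "yaw": 0, "fingers": 1},
    {"x": 0.012, "y": 0.044, "z": 0.149, "yaw": 0, "fingers": 1},
  ],
)

```text
time: 7.85
eef_pos: [0.6613, -0.0577, 0.0925]
tcp_rot: [0.001, 1.0, 0.001, -0.004]
contact_force: [-0.1, 0.4, 0.4]
opening: 0.002
finger_force: 0.0
```

Call:
move_arm(
  plan=[
    {"x": 0, "y": 0, "z": 0, "yaw": 0, "fingers": 1},
    {"x": 0.006, "y": -0.004, "z": 0, "yaw": 0, "fingers": 1},
    {"x": 0.012, "y": -0.008, "z": 0, "yaw": 0, "fingers": 1},
    {"x": 0.018, "y": -0.012, "z": 0, "yaw": 0, "fingers": 1},
    {"x": 0.018, "y": -0.012, "z": 0, "yaw": 0, "fingers": 1},
  ],
)

```text
time: 8.35
eef_pos: [0.647, -0.0706, 0.0991]
tcp_rot: [0.001, 1.0, -0.001, 0.002]
contact_force: [0.4, -0.6, -0.3]
opening: 0.0
finger_force: 0.3
```

Call:
move_arm(
  plan=[
    {"x": -0.012, "y": 0.001, "z": 0, "yaw": 0, "fingers": 1},
    {"x": -0.025, "y": 0.001, "z": -0.01, "yaw": 0, "fingers": 1},
    {"x": -0.025, "y": -0.01, "z": -0.05, "yaw": 0, "fingers": 1},
    {"x": -0.03, "y": -0.02, "z": -0.09, "yaw": 0, "fingers": 1},
    {"x": -0.03, "y": -0.03, "z": -0.13, "yaw": 0, "fingers": 1},
  ],
)

```text
time: 8.85
eef_pos: [0.6765, -0.0997, 0.2287]
tcp_rot: [0.0, 1.0, 0.0, -0.0]
contact_force: [0.7, -0.5, 0.8]
opening: -0.0
finger_force: 0.0
```

Call:
move_arm(
  plan=[
    {"x": 0, "y": 0, "z": -0.02, "yaw": 0, "fingers": 1},
    {"x": 0, "y": 0, "z": -0.02, "yaw": 0, "fingers": 1},
    {"x": 0, "y": 0, "z": -0.02, "yaw": 0, "fingers": 1},
    {"x": 0, "y": 0, "z": -0.02, "yaw": 0, "fingers": 1},
  ],
)

```text
time: 9.25
eef_pos: [0.6753, -0.0989, 0.2442]
tcp_rot: [0.0, 1.0, 0.001, -0.002]
contact_force: [0.2, 0.3, -1.1]
opening: 0.0
finger_force: 0.0
```

```bash
python3 - <<'E'
from h import *
s=ctrl.get_state();c=T('wrist');im=grab('wrist','wrist5.png');print(s['eef_pos'],proj(c,[[.559,-.038,.09],[.633,.0575,.11]]))
cv2.imwrite('pics/wrist5c.png',cv2.resize(im[0:260,180:560,::-1],None,fx=2,fy=2,interpolation=cv2.INTER_CUBIC))
E
```

```text
[ 0.67526565 -0.09894375  0.2442263 ] [[360.62493997  53.69155951]
 [485.6537965  154.74746171]]
```

View pics/wrist5c.png

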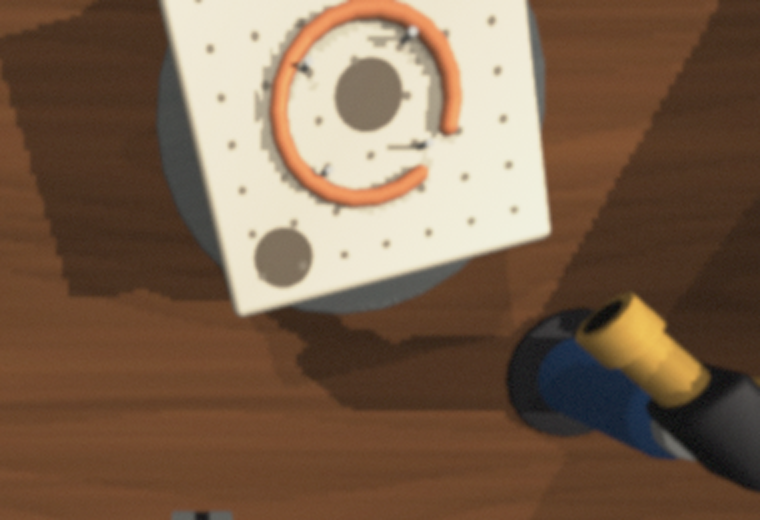

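The board turned only about 1.5°: wire ends at crop (450,131) and (425,172), nozzle mouth at (605,318). I'll fit the ring and measure again.

```bash
cat > g.py <<'E'
from h import *
def gap(im,c):
    hs=cv2.cvtColor(im,cv2.COLOR_RGB2HSV); u=proj(c,[.559,-.038,.09])[0]
    m=(hs[...,0]<18)&(hs[...,1]>80)&(hs[...,2]>140);ys,xs=np.nonzero(m)
    k=np.hypot(xs-u[0],ys-u[1])<62;P=onz(c,np.c_[xs,ys][k],.0945)[:,:2]
    s=np.linalg.lstsq(np.c_[P,np.ones(len(P))],(P**2).sum(1),rcond=None)[0];C=s[:2]/2
    rr=np.hypot(*(P-C).T);P=P[(rr>.026)&(rr<.039)]
    an=np.sort(np.degrees(np.arctan2(*(P-C).T[::-1])));gp=np.diff(np.r_[an,an[0]+360]);i=gp.argmax();a=an[i]+gp[i]/2
    G=C+.0325*np.array([np.cos(np.radians(a)),np.sin(np.radians(a))])
    N=np.array([.636,.056]);d=np.radians(50.5);v=G-N
    print('ring C',C,'gap ang',a,'w',gp[i],'G',G,'lateral mm',1000*(np.cos(d)*v[1]-np.sin(d)*v[0]))
E
python3 - <<'E'
from g import *
c=T('wrist');im=cv2.imread('pics/wrist5.png')[...,::-1].copy();gap(im,c)
w=lambda x,y:(180+x/2,y/2);n=onz(c,[w(605,318),w(682,391)],.11)[:,:2];q=onz(c,[w(240,316),w(550,234)],.09)[:,:2]
print(n,q,np.degrees(np.arctan2(*(n[1]-n[0])[::-1])),np.degrees(np.arctan2(*(n[0]-[.5589,-.038])[::-1])),np.degrees(np.arctan2(*(q[1]-q[0])[::-1])))
E
```

```text
ring C [ 0.55885547 -0.03759252] gap ang 60.40175545171917 w 22.459710918290604 G [ 0.57490772 -0.00933344] lateral mm 5.583128931241264
[[0.63613612 0.05557   ]
 [0.66474826 0.09037273]] [[ 0.6375269  -0.08273401]
 [ 0.60523606  0.04017797]] 50.57557695636594 50.46248208265191 104.7198374833009
```

Call:
move_arm(
  plan=[
    {"x": 0.011, "y": 0.033, "z": 0.02, "yaw": 0, "fingers": 1},
    {"x": 0.011, "y": 0.033, "z": 0.06, "yaw": 0, "fingers": 1},
    {"x": 0.011, "y": 0.033, "z": 0.1, "yaw": 0, "fingers": 1},
    {"x": 0.011, "y": 0.033, "z": 0.135, "yaw": 0, "fingers": 1},
    {"x": 0.011, "y": 0.033, "z": 0.147, "yaw": 0, "fingers": 1},
  ],
)

```text
time: 9.8
eef_pos: [0.6613, -0.0651, 0.0928]
tcp_rot: [0.0, 1.0, 0.001, -0.006]
contact_force: [0.5, 0.0, 0.8]
opening: -0.001
finger_force: 0.0
```

Call:
move_arm(
  plan=[
    {"x": 0.005, "y": -0.003, "z": 0, "yaw": 0, "fingers": 1},
    {"x": 0.011, "y": -0.006, "z": 0, "yaw": 0, "fingers": 1},
    {"x": 0.018, "y": -0.01, "z": 0, "yaw": 0, "fingers": 1},
    {"x": 0.025, "y": -0.015, "z": 0, "yaw": 0, "fingers": 1},
    {"x": 0.025, "y": -0.015, "z": 0, "yaw": 0, "fingers": 1},
  ],
)

```text
time: 10.3
eef_pos: [0.6419, -0.0833, 0.1031]
tcp_rot: [0.001, 1.0, -0.001, 0.003]
contact_force: [2.4, -1.4, -0.1]
opening: -0.001
finger_force: 1.1
```

Call:
move_arm(
  plan=[
    {"x": -0.012, "y": 0.0, "z": 0, "yaw": 0, "fingers": 1},
    {"x": -0.025, "y": 0.0, "z": -0.01, "yaw": 0, "fingers": 1},
    {"x": -0.03, "y": -0.01, "z": -0.05, "yaw": 0, "fingers": 1},
    {"x": -0.036, "y": -0.018, "z": -0.09, "yaw": 0, "fingers": 1},
    {"x": -0.036, "y": -0.018, "z": -0.13, "yaw": 0, "fingers": 1},
  ],
)

```text
time: 10.8
eef_pos: [0.6765, -0.1005, 0.2325]
tcp_rot: [0.001, 1.0, -0.0, 0.0]
contact_force: [1.0, 0.9, -0.2]
opening: -0.001
finger_force: 0.0
```

Call:
move_arm(
  plan=[
    {"x": 0, "y": 0, "z": -0.018, "yaw": 0, "fingers": 1},
    {"x": 0, "y": 0, "z": -0.018, "yaw": 0, "fingers": 1},
    {"x": 0, "y": 0, "z": -0.018, "yaw": 0, "fingers": 1},
    {"x": 0, "y": 0, "z": -0.018, "yaw": 0, "fingers": 1},
  ],
)

```text
time: 11.2
eef_pos: [0.6749, -0.0989, 0.2444]
tcp_rot: [0.0, 1.0, 0.001, -0.003]
contact_force: [-0.1, -0.5, -0.7]
opening: -0.002
finger_force: 0.0
```

```bash
python3 - <<'E'
from g import *
s=ctrl.get_state();c=T('wrist');im=grab('wrist','wrist6.png');print(s['eef_pos'],s['qpos']);gap(im,c)
E
```

```text
[ 0.67493617 -0.0989337   0.2444109 ] [-2.94000608e-01  3.08786657e-01  1.55919187e+00 -1.50406888e-05
  1.27949416e+00 -1.86415850e+00]
ring C [ 0.55884489 -0.03761652] gap ang 53.257852386314184 w 23.504044802317765 G [ 0.57828687 -0.01157311] lateral mm 1.5510857286814284
```

The gap is now 1.5 mm from the nozzle line. I'll point at it: TCP to (0.578, −0.012), z about 0.136.

Call:
move_arm(
  plan=[
    {"x": 0.025, "y": 0.022, "z": 0, "yaw": 0, "fingers": 1},
    {"x": 0.05, "y": 0.045, "z": 0, "yaw": 0, "fingers": 1},
    {"x": 0.075, "y": 0.067, "z": 0, "yaw": 0, "fingers": 1},
    {"x": 0.09, "y": 0.081, "z": 0.01, "yaw": 0, "fingers": 1},
    {"x": 0.097, "y": 0.087, "z": 0.03, "yaw": 0, "fingers": 1},
  ],
)

```text
time: 11.75
eef_pos: [0.5784, -0.0109, 0.2175]
tcp_rot: [-0.0, 1.0, 0.0, 0.0]
contact_force: [1.1, -0.4, 0.0]
opening: 0.005
finger_force: 0.0
```

Call:
move_arm(
  plan=[
    {"x": 0, "y": 0, "z": 0.02, "yaw": 0, "fingers": 1},
    {"x": 0, "y": 0, "z": 0.04, "yaw": 0, "fingers": 1},
    {"x": 0, "y": 0, "z": 0.055, "yaw": 0, "fingers": 1},
    {"x": 0, "y": 0, "z": 0.068, "yaw": 0, "fingers": 1},
    {"x": 0, "y": 0, "z": 0.075, "yaw": 0, "fingers": 1},
  ],
)

```text
time: 12.25
eef_pos: [0.5787, -0.0123, 0.1409]
tcp_rot: [0.0, 1.0, 0.0, -0.001]
contact_force: [1.1, -0.2, 0.4]
opening: -0.0
finger_force: 0.0
```

Call:
move_arm(
  plan=[
    {"x": 0, "y": 0, "z": 0},
    {"x": 0, "y": 0, "z": 0},
    {"x": 0, "y": 0, "z": 0},
    {"x": 0, "y": 0, "z": 0},
    {"x": 0, "y": 0, "z": 0},
  ],
)

```text
validation failed for argument at $.pl...
```

```bash
python3 - <<'E'
from h import *
s=ctrl.get_state();print(s['time'],s['eef_pos'],s['contact_force'],s['dq'].round(3))
a=grab('scene')[205:305,250:390];b=grab('side')[180:280,170:310]
z=np.vstack([cv2.resize(i,None,fx=3,fy=3,interpolation=cv2.INTER_CUBIC) for i in (a,b)])
cv2.imwrite('pics/crop7.png',z[...,::-1])
E
```

```text
12.25 [ 0.57871384 -0.01229609  0.14086857] [ 1.06856912 -0.19029475  0.42307379] [-0.     0.074  0.015 -0.001 -0.122  0.001]
```

View pics/crop7.png

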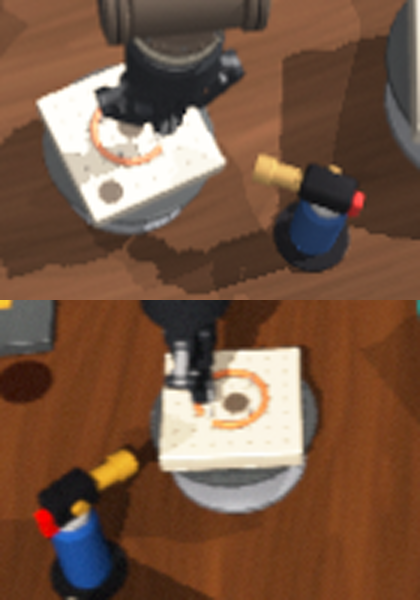

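The shut fingertips hover over the gap (side crop about (205,405)) and the torch has not moved. Height is good, so I'll hold still for over 2 s.

Call:
move_arm(
  plan=[
    {"x": 0, "y": 0, "z": 0, "yaw": 0, "fingers": 1},
    {"x": 0, "y": 0, "z": 0, "yaw": 0, "fingers": 1},
    {"x": 0, "y": 0, "z": 0, "yaw": 0, "fingers": 1},
    {"x": 0, "y": 0, "z": 0, "yaw": 0, "fingers": 1},
    {"x": 0, "y": 0, "z": 0, "yaw": 0, "fingers": 1},
  ],
)

```text
time: 12.85
eef_pos: [0.5797, -0.0124, 0.1434]
tcp_rot: [0.0, 1.0, -0.0, 0.0]
contact_force: [-0.1, 0.2, -0.5]
opening: 0.005
finger_force: 0.0
```

Call:
move_arm(
  plan=[
    {"x": 0, "y": 0, "z": 0, "yaw": 0, "fingers": 1},
    {"x": 0, "y": 0, "z": 0, "yaw": 0, "fingers": 1},
    {"x": 0, "y": 0, "z": 0, "yaw": 0, "fingers": 1},
    {"x": 0, "y": 0, "z": 0, "yaw": 0, "fingers": 1},
    {"x": 0, "y": 0, "z": 0, "yaw": 0, "fingers": 1},
  ],
)

```text
time: 13.35
eef_pos: [0.5795, -0.0124, 0.143]
tcp_rot: [0.0, 1.0, -0.0, -0.0]
contact_force: [-0.4, -0.0, 0.1]
opening: 0.003
finger_force: 0.0
```

Call:
move_arm(
  plan=[
    {"x": 0, "y": 0, "z": 0, "yaw": 0, "fingers": 1},
    {"x": 0, "y": 0, "z": 0, "yaw": 0, "fingers": 1},
    {"x": 0, "y": 0, "z": 0, "yaw": 0, "fingers": 1},
    {"x": 0, "y": 0, "z": 0, "yaw": 0, "fingers": 1},
    {"x": 0, "y": 0, "z": 0, "yaw": 0, "fingers": 1},
  ],
)

```text
time: 13.85
eef_pos: [0.5796, -0.0124, 0.143]
tcp_rot: [0.0, 1.0, 0.0, 0.0]
contact_force: [-0.9, 0.3, -1.2]
opening: 0.003
finger_force: 0.0
```

Call:
move_arm(
  plan=[
    {"x": 0, "y": 0, "z": 0, "yaw": 0, "fingers": 1},
    {"x": 0, "y": 0, "z": 0, "yaw": 0, "fingers": 1},
    {"x": 0, "y": 0, "z": 0, "yaw": 0, "fingers": 1},
    {"x": 0, "y": 0, "z": 0, "yaw": 0, "fingers": 1},
    {"x": 0, "y": 0, "z": 0, "yaw": 0, "fingers": 1},
  ],
)

```text
time: 14.35
eef_pos: [0.5796, -0.0124, 0.143]
tcp_rot: [0.0, 1.0, -0.0, -0.0]
contact_force: [0.5, -0.6, 0.1]
opening: 0.002
finger_force: 0.0
```

Call:
move_arm(
  plan=[
    {"x": 0, "y": 0, "z": 0, "yaw": 0, "fingers": 1},
    {"x": 0, "y": 0, "z": 0, "yaw": 0, "fingers": 1},
    {"x": 0, "y": 0, "z": 0, "yaw": 0, "fingers": 1},
    {"x": 0, "y": 0, "z": 0, "yaw": 0, "fingers": 1},
    {"x": 0, "y": 0, "z": 0, "yaw": 0, "fingers": 1},
  ],
)

```text
time: 14.85
eef_pos: [0.5796, -0.0124, 0.143]
tcp_rot: [0.0, 1.0, -0.0, -0.0]
contact_force: [-0.2, -0.2, -0.6]
opening: -0.001
finger_force: 0.0
```

```bash
python3 -c "
from plant import ctrl
s=ctrl.get_state();print(s['time'],s['eef_pos']);print(ctrl.sign_off())"
```

```text
14.85 [ 0.57955505 -0.01240896  0.14304626]
the job is handed in; nothing more can be done
None
```

The job is handed in with no verdict returned: by my last measurement the gap is about 1.5 mm off the torch's nozzle line, and the fingertips held still about 3 cm above it for over 2 s and are still pointing there.

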